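# Clear the pile off the laptop

## Task

The laptop is needed: clear the pile of gear off its lid, one thing at a time from the top down (compass, drive, radio battery pack, power bank), and set each thing flat in the tray that fits it: the compass in the small round tray, and the other three in the rectangular trays of their own size, lying lengthwise. Set things down rather than dropping them, and let go of everything.

Things in the scene. Friction and masses are not known exactly. Their poses are not given: they have to be found in the camera images.
- compass: round brass pocket compass, a disc 40 mm in diameter and 16 mm high, about 60 g, with a white dial and dark needle on top; top of the pile, lying on the drive. Origin at the centre of its underside, z up; its yaw does not matter
- drive: portable aluminium drive, a rigid block 70 x 48 x 16 mm (x by y by height), about 80 g; second from the top, lying on the battery pack. Origin at the centre of its underside, x along its long side, z up. Either way round in its tray is right
- battery: mid-grey plastic radio battery pack with three brass contacts on top, a rigid block 94 x 58 x 22 mm (x by y by height), about 190 g; third from the top, lying on the power bank. Origin at the centre of its underside, x along its long side, z up. Either way round in its tray is right
- bank: black plastic power bank, a rigid block 130 x 66 x 26 mm (x by y by height), about 260 g; bottom of the pile, lying on the laptop. Origin at the centre of its underside, x along its long side, z up. Either way round in its tray is right
- tray_compass: small round wooden tray, fixed to the table, for the compass: round recess 56 mm in diameter with a flat grey-felt floor, 76 mm outside. Origin at the centre of the underside; the recess floor is 5 mm above it, the top of the 10 mm wide rim 10 mm above it. z up
- tray_drive: shallow wooden tray, fixed, for the drive: rectangular recess 86 x 64 mm (x by y), flat grey-felt floor; outside 106 x 84 mm. Origin at the centre of the underside; recess floor 5 mm above it, rim top 10 mm above it. z up, x along the long side, roughly along world y; the smallest of the three rectangular trays
- tray_battery: shallow wooden tray, fixed, for the battery pack: rectangular recess 110 x 74 mm (x by y), flat grey-felt floor; outside 130 x 94 mm. Origin at the centre of the underside; recess floor 5 mm above it, rim top 10 mm above it. z up, x along the long side, roughly along world y; the middle one of the three rectangular trays
- tray_bank: shallow wooden tray, fixed, for the power bank: rectangular recess 146 x 82 mm (x by y), flat grey-felt floor; outside 166 x 102 mm. Origin at the centre of the underside; recess floor 5 mm above it, rim top 10 mm above it. z up, x along the long side, roughly along world y; the largest of the three rectangular trays
- laptop: closed silver-grey laptop, fixed to the table, 200 x 280 x 20 mm (x by y by height), carrying the pile. Origin at the centre of its underside, z up

How it is judged (in metres and radians):
On the way, in this order (a step that is already met when the one before it is completed fails the run):
1. the compass lies released in its own tray (horizontal distance between compass and tray_compass below 0.014 m and z of compass in the frame of tray_compass below 0.0067 m and angle between compass's own z axis and vertical below 0.03 rad and contact force between the fingers and compass below 0.05 N), for 0.2 s.
2. the drive lies released in its own tray (horizontal distance between drive and tray_drive below 0.014 m and z of drive in the frame of tray_drive below 0.0067 m and angle between drive's own z axis and vertical below 0.03 rad and angle between the x axis of drive and the x axis of tray_drive, either way round below 0.35 rad and contact force between the fingers and drive below 0.05 N), for 0.2 s.
3. the battery pack lies released in its own tray (horizontal distance between battery and tray_battery below 0.014 m and z of battery in the frame of tray_battery below 0.0067 m and angle between battery's own z axis and vertical below 0.03 rad and angle between the x axis of battery and the x axis of tray_battery, either way round below 0.35 rad and contact force between the fingers and battery below 0.05 N), for 0.2 s.
4. the power bank lies released in its own tray (horizontal distance between bank and tray_bank below 0.014 m and z of bank in the frame of tray_bank below 0.0067 m and angle between bank's own z axis and vertical below 0.03 rad and angle between the x axis of bank and the x axis of tray_bank, either way round below 0.35 rad and contact force between the fingers and bank below 0.05 N), for 0.2 s.
At the end, for the whole second after the job is handed in: All four things released and at rest, each in its own tray: centre within 14 mm of the tray's, underside less than 1.7 mm above the recess floor, level within 0.03 rad and, except for the compass, long side within 0.35 rad of the tray's, either way round (all of step 1 and all of step 2 and all of step 3 and all of step 4 and linear speed of each of compass, drive, battery, bank below 0.02 m/s and angular speed of each of compass, drive, battery, bank below 0.2 rad/s); the robot touches nothing.
It fails at once if the compass is dropped (moving faster than 0.7 m/s, as after a fall of 25 mm, with no finger touching it) (linear speed of compass above 0.7 m/s and contact force between the fingers and compass below 0.05 N).
It fails at once if the drive is dropped (moving faster than 0.7 m/s, as after a fall of 25 mm, with no finger touching it) (linear speed of drive above 0.7 m/s and contact force between the fingers and drive below 0.05 N).
It fails at once if the battery pack is dropped (moving faster than 0.7 m/s, as after a fall of 25 mm, with no finger touching it) (linear speed of battery above 0.7 m/s and contact force between the fingers and battery below 0.05 N).
It fails at once if the power bank is dropped (moving faster than 0.7 m/s, as after a fall of 25 mm, with no finger touching it) (linear speed of bank above 0.7 m/s and contact force between the fingers and bank below 0.05 N).
It also fails if it takes over 115 s, if anything falls off the work surface, if the arm or the gripper's body presses on something with over 40 N, if the wrist force passes 120 N, or if a joint passes its speed limit or range.

## Robot

A 6-joint arm with a two-finger parallel gripper is mounted at the origin on the work surface. World frame = base frame: x ahead of the robot, y to its left, z up, the work surface at z = 0. Lengths are in m, angles in degrees, forces in N, time in s.
With the tool pointing down it reaches from about 0.4 to 0.825 m from the base axis. Payload 7 kg.
Tool frame: the origin (TCP) lies midway between the tips of the shut fingers; the grasp point (between the pads) lies 19 mm behind it; z points along the fingers, y is the line along which they close (so a half turn about z gives the same grasp; the last joint's range is limited). The gripper opens to 88 mm and grips with 3 to 60 N. Pads are 19 mm wide; open, the fingers measure 130 mm over their backs; the gripper's body (78 mm by 193 mm) begins 47 mm behind the grasp point.
Start: joints at [-56.488, 20.546, 0.682, 0, -70.136, -16.507], TCP at [0.197, -0.645, 0.187] pointing down, gripper open.
Joint ranges: [-176.03, 176.03], [-82.01, 121.73], [-58.28, 71.71], [-173.87, 95.51], [-174.79, -0.11], [-173.66, 173.66]. Speed limits (degrees/s): [136.94, 136.94, 172.46, 180, 180, 180].

## Interface

Orientations are given as [roll, pitch, yaw] about the fixed x, y, z axes, in that order (R = Rz(yaw) Ry(pitch) Rx(roll)).
In Python, from plant import r gives the robot as it stands.
- The arm moves only by the tool carry_out, never from a script. Its argument "deltas" is a list of rows, each a list of 3 entries, a list of its own where there are three numbers: the opening, from 0 (shut) to 1 (fully open), then the shift along the tool's x, y, z in mm, then the turn, a rotation vector about the tool's x, y, z in rad. In form: [[gripper, [tx, ty, tz], [rx, ry, rz]], ...]. A call has 1 to 12 rows; each row is the pose to reach, as a shift and turn from the pose commanded when the call began, along the tool's axes at that moment; what a row does not reach only later rows make up. A row lasts 1/10 s, in which the tool goes at most 50 mm and 8.59 degrees, less where a joint would pass 70% of its speed; a pose out of reach is approached as far as the arm can. A call with a gripper value outside its range is refused whole. The fingers move at their own pace and stop on an object; "squeeze" is the grip in N (left out, the last holds). Time passes only in rows, so rows that repeat a pose let the fingers close. It gives the time, the measured TCP pose, the force, the opening and the grip force at its end, in the units of the state.
- r.get_state(): the state, without advancing time (a new reading comes with each control period).
- r.capture(name): name is "side" or "top" or "wrist"; returns (picture, depth): 384x512x3 uint8, red, green, blue; 384x512 float32, m along the optical axis (not along the pixel's ray), 0 where there is no reading.
- r.get_calibration(name): a dict with "fov_y" (degrees; the focal length in pixels is half the picture's height over the tangent of half this angle, whatever the lens; pixels are square), "cx", "cy" (the principal point, pixels), "view" (4x4, takes a point from world to camera coordinates). Camera axes: x right, y down, z forward; pixel columns grow to the right and rows downward; lengths in m; the calibration is good to about 2 mm. A picture is of the moment at which its call begins: read the wrist's pose just before it. get_calibration takes no time and is no camera call; for the wrist camera it gives the pose at the moment of the call.
- r.close_job(): hands the job in; it is judged then, once.
The state is a dict: "time_s": time; "joints": joint angles; "qd": joint speeds; "joint_torque": joint torques, N m; "tcp_pos": TCP position; "eef_rot": TCP orientation; "contact_force": force on the tool from outside, world axes, zero at the start; "moment": the same for the moment, N m; "gripper_width": finger opening in m; "gripper_force": force on a finger pad.
Only numpy, scipy, OpenCV 4.12 (cv2) and the standard library are available. Lean on these libraries where they do the work, as an engineer would, in place of code of your own. Each camera call takes 0.05 s, during which the arm holds its last target. There are 200 camera calls.

## Working session

There is one attempt and no reset: what is moved stays moved. The work goes in short steps, Python scripts to look and compute and a tool call to move; the robot and the scene stay as the last step left them, time stands still between calls to the robot, and variables do not carry over. Pictures are saved under pics/ and viewed, at most 14 in all, crops included, and the job is handed in when it is done.

Besides the shell and the picture viewer there is one more tool, called after "Call:" by a JSON object that holds its "api" and its "payload". carry_out: Moves the arm, as the interface text tells. Its arguments: {"type":"object","properties":{"deltas":{"type":"array"},"squeeze":{"type":"number"}},"required":["deltas"]}

```bash
ls; mkdir -p pics
python3 - <<'E'
from plant import r
import cv2,numpy as np
np.set_printoptions(precision=4,suppress=True)
print(r.get_state())
ims=[]
for n in("top","side"):
    p,d=r.capture(n);np.savez(f"pics/{n}0.npz",p=p,d=d);cv2.imwrite(f"pics/{n}0.png",p[:,:,::-1]);c=r.get_calibration(n);print(n,c,(d>0).mean())
E
```

```text
pics
{'time_s': 0.0, 'joints': array([-56.4873,  20.5912,   0.6353,  -0.0201, -70.1353, -16.5065]), 'qd': array([-0.0116, -0.0953,  0.0581, -0.0818, -0.0232,  0.0536]), 'joint_torque': array([  0.0001, -58.2724,  29.3062,   6.9975,   0.0071,  -0.0002]), 'tcp_pos': array([ 0.1972, -0.645 ,  0.1859]), 'eef_rot': array([ 179.9071,   -0.0079, -163.0006]), 'contact_force': array([-0.1746, -0.0297,  0.3531]), 'moment': array([ 0.0147,  0.0304, -0.0016]), 'gripper_force': 0.0, 'gripper_width': 0.08753289826520233}
top {'fov_y': 48.98187593543044, 'cx': 258.7811309630746, 'cy': 192.40226551869384, 'view': array([[-0.0144, -0.9999, -0.0028,  0.0125],
       [-0.9941,  0.0146, -0.1077,  0.5312],
       [ 0.1077,  0.0012, -0.9942,  0.9277],
       [ 0.    ,  0.    ,  0.    ,  1.    ]])} 0.9959360758463541
side {'fov_y': 42.613831590938574, 'cx': 257.83316107552383, 'cy': 188.77957164520203, 'view': array([[-0.9533, -0.3018, -0.0119,  0.4817],
       [-0.1997,  0.6593, -0.7249,  0.164 ],
       [ 0.2267, -0.6887, -0.6887,  1.2126],
       [ 0.    ,  0.    ,  0.    ,  1.    ]])} 0.9959920247395834
```

View pics/top0.png

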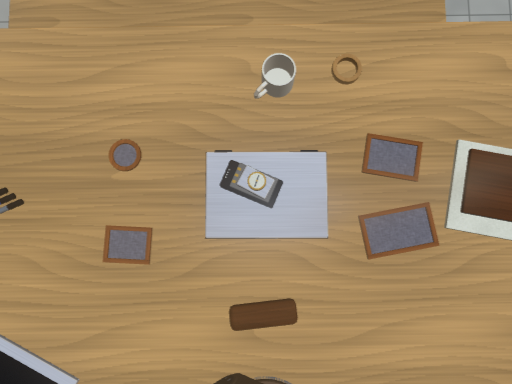

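View pics/side0.png

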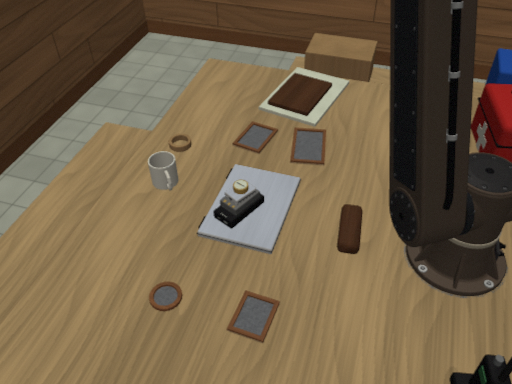

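The top view shows the pile at about (252,184) on the laptop with the compass at (257,181). The trays are compass (125,155), drive (128,244), battery (392,157) and bank (398,231). The side view shows the same layout, with the pile at (240,203). Next I'll measure the trays and the pile.

```bash
cat > h.py <<'E'
import numpy as np,cv2
from scipy.spatial.transform import Rotation as Ro
np.set_printoptions(precision=4,suppress=True)
def foc(c): return 192/np.tan(np.radians(c["fov_y"]/2))
def rays(c,uv):
    uv=np.atleast_2d(uv).astype(float);V=c["view"];f=foc(c)
    d=np.c_[(uv[:,0]-c["cx"])/f,(uv[:,1]-c["cy"])/f,np.ones(len(uv))]@V[:3,:3]
    return -V[:3,:3].T@V[:3,3],d
def plane(c,uv,z):
    o,d=rays(c,uv);return o+d*((z-o[2])/d[:,2])[:,None]
def tri(c1,p1,c2,p2):
    o1,d1=rays(c1,p1);o2,d2=rays(c2,p2);d1,d2=d1[0],d2[0]
    s=np.linalg.lstsq(np.c_[d1,-d2],o2-o1,rcond=None)[0]
    a,b=o1+s[0]*d1,o2+s[1]*d2;return (a+b)/2,np.linalg.norm(a-b)
def cloud(c,dep):
    v,u=np.mgrid[:384,:512];o,d=rays(c,np.c_[u.ravel(),v.ravel()])
    return (o+d*dep.reshape(-1,1)).reshape(384,512,3)
def rect(xy):
    """centre, sides (long, short) mm, yaw deg of long side, of the min-area rectangle"""
    (x,y),(w,h),a=cv2.minAreaRect((np.asarray(xy)[:,:2]*1000).astype(np.float32))
    if w<h:w,h,a=h,w,a+90
    return np.array([x/1000,y/1000]),(round(w,1),round(h,1)),(a+90)%180-90
def go(st,xyz,yaw):
    """shift (mm, tool axes) and rotvec to tool-down pose with tool-y... yaw in state convention"""
    R=Ro.from_euler("xyz",st["eef_rot"],degrees=True);T=Ro.from_euler("xyz",[180,0,yaw],degrees=True)
    return R.inv().apply(np.array(xyz)-st["tcp_pos"])*1000,(R.inv()*T).as_rotvec()
E
python3 - <<'E'
from plant import r
from h import *
seeds={"top":dict(compass=(125,155),drive=(128,244),battery=(392,157),bank=(398,231)),"side":dict(compass=(166,295),drive=(254,316),battery=(256,138),bank=(309,146))}
ctr={}
for n in("top","side"):
    z=np.load(f"pics/{n}0.npz");p,d=z["p"],z["d"];c=r.get_calibration(n);hsv=cv2.cvtColor(p,cv2.COLOR_RGB2HSV);C=cloud(c,d)
    felt=((hsv[...,1]<70)&(hsv[...,2]<135)).astype(np.uint8)
    nl,L=cv2.connectedComponents(felt,connectivity=4)
    for k,(u,v) in seeds[n].items():
        lab=np.bincount(L[v-6:v+7,u-6:u+7].ravel()*(felt[v-6:v+7,u-6:u+7].ravel())).copy();lab[0]=0;m=(L==lab.argmax()).astype(np.uint8)
        m=cv2.morphologyEx(m,cv2.MORPH_CLOSE,np.ones((5,5)))
        cn=max(cv2.findContours(m,cv2.RETR_EXTERNAL,cv2.CHAIN_APPROX_NONE)[0],key=cv2.contourArea)[:,0]
        P=plane(c,cn,.005);print(n,k,*rect(P),"depth z",np.median(C[m>0][:,2]))
        ctr[n,k]=plane(c,cn,.005)
        mo=cv2.moments(cn[:,None]);ctr[n,k]=(mo["m10"]/mo["m00"],mo["m01"]/mo["m00"])
    if n=="top":
        for lo,hi in((.035,.055),(.055,.074),(.08,.088),(.094,.11)):
            m=(C[...,2]>lo)&(C[...,2]<hi);m[:150]=0;m[215:]=0;m[:,:215]=0;m[:,290:]=0
            if m.sum()>10:print(lo,m.sum(),C[m].mean(0),rect(C[m]))
for k in seeds["top"]:print(k,tri(r.get_calibration("top"),ctr["top",k],r.get_calibration("side"),ctr["side",k]))
c=r.get_calibration("wrist");s=r.get_state();V=c["view"];R=Ro.from_euler("xyz",s["eef_rot"],degrees=True).as_matrix()
o=-V[:3,:3].T@V[:3,3];print("cam in tool",R.T@(o-s["tcp_pos"]),V[:3,:3]@R,c["fov_y"],c["cx"],c["cy"])
E
```

```text
top compass [0.6282 0.3192] (50.7, 49.4) 0.9866458773612976 depth z 0.004190725078886404
top drive [0.4186 0.3091] (84.5, 63.9) 86.3270263671875 depth z 0.004145570524452413
top battery [ 0.6134 -0.3087] (110.0, 73.2) 79.60619354248047 depth z 0.003948314553597898
top bank [ 0.4423 -0.315 ] (145.6, 81.7) -79.67163276672363 depth z 0.003930418783566592
0.035 564 [0.5478 0.034  0.0442] (array([0.551 , 0.0229]), (129.7, 66.2), 66.48458099365234)
0.055 413 [0.5467 0.0243 0.0662] (array([0.5498, 0.0168]), (94.2, 58.3), 65.96906280517578)
0.08 413 [0.5479 0.0137 0.0828] (array([0.549 , 0.0125]), (69.5, 48.2), 61.35606002807617)
0.094 271 [0.549 0.01  0.099] (array([0.5493, 0.0101]), (37.7, 37.6), -46.25507736206055)
side compass [0.6278 0.3179] (52.4, 51.4) 62.58341598510742 depth z 0.006300600532882228
side drive [0.4181 0.3071] (83.3, 63.6) 85.66022491455078 depth z 0.006343175270461632
side battery [ 0.6129 -0.3117] (103.9, 71.2) 79.29729461669922 depth z 0.00590173650248671
side bank [ 0.4413 -0.3174] (139.9, 81.2) -80.1405086517334 depth z 0.006198190903862255
compass (array([0.6278, 0.3188, 0.0054]), np.float64(0.00010774193062722829))
drive (array([0.4182, 0.3089, 0.0055]), np.float64(0.0006810755469139632))
battery (array([ 0.6128, -0.3084,  0.0061]), np.float64(0.0005942006188240673))
bank (array([ 0.4414, -0.3152,  0.0045]), np.float64(0.0011036462905520716))
cam in tool [ 0.0726 -0.0004 -0.1985] [[ 0.      1.     -0.0009]
 [-0.9647 -0.0002 -0.2635]
 [-0.2635  0.0009  0.9647]] 63.189254489880284 256.27325511071047 187.39411966070958
```

Heights and rectangles agree in both views. I'll go above the pile first.

```bash
cat > g.py <<'E'
import sys
from plant import r
from h import *
x,y,z,yaw=map(float,sys.argv[1:5]);s=r.get_state()
t,w=go(s,[x,y,z],yaw);print("t",np.round(s["time_s"],2),"tcp",s["tcp_pos"],s["eef_rot"],"shift",t.round(1),"rv",w.round(4),"F",s["contact_force"],"w",round(s["gripper_width"],4))
E
python3 g.py .549 .011 .19 -118.6
```

```text
t 0.1 tcp [ 0.1972 -0.645   0.186 ] [ 179.9121   -0.0083 -163.002 ] shift [-528.2  524.5   -3.3] rv [ 0.0015  0.0005 -0.775 ] F [ 0.2652 -0.7824 -0.5373] w 0.0879
```

Call:
{"api": "carry_out", "payload": {"deltas": [[1,[-528,524,-3],[0,0,-0.775]],[1,[-528,524,-3],[0,0,-0.775]],[1,[-528,524,-3],[0,0,-0.775]],[1,[-528,524,-3],[0,0,-0.775]],[1,[-528,524,-3],[0,0,-0.775]],[1,[-528,524,-3],[0,0,-0.775]],[1,[-528,524,-3],[0,0,-0.775]],[1,[-528,524,-3],[0,0,-0.775]],[1,[-528,524,-3],[0,0,-0.775]],[1,[-528,524,-3],[0,0,-0.775]],[1,[-528,524,-3],[0,0,-0.775]],[1,[-528,524,-3],[0,0,-0.775]]]}}

```text
time_s: 1.3
tcp_pos: [0.4814, -0.1147, 0.1894]
eef_rot: [-180.0, 0.0, -118.6]
contact_force: [0.7, -0.2, -0.5]
gripper_width: 0.0879
gripper_force: 0.0
```

```bash
python3 g.py .549 .011 .19 -118.6
```

```text
t 1.3 tcp [ 0.4814 -0.1147  0.1894] [-179.9881    0.0163 -118.5743] shift [-142.7    0.7   -0.6] rv [-0.0002  0.0003  0.0004] F [ 0.7322 -0.1612 -0.5041] w 0.0879
```

Call:
{"api": "carry_out", "payload": {"deltas": [[1,[-140,0,0],[0,0,0]],[1,[-140,0,0],[0,0,0]],[1,[-140,0,0],[0,0,0]],[1,[-140,0,0],[0,0,0]],[1,[-140,0,0],[0,0,0]]]}}

```text
time_s: 1.8
tcp_pos: [0.5478, 0.007, 0.1885]
eef_rot: [179.9, -0.1, -118.5]
contact_force: [-0.9, 0.2, 0.0]
gripper_width: 0.0878
gripper_force: 0.0
```

```bash
python3 g.py .549 .011 .19 -118.6
cat > w.py <<'E'
import sys
from plant import r
from h import *
# wrist view: slice the depth cloud by height and fit rectangles; usage w.py name lo hi lo hi...
c=r.get_calibration("wrist");p,d=r.capture("wrist");C=cloud(c,d);C[d<=0]=0
cv2.imwrite(f"pics/{sys.argv[1]}.png",p[:,:,::-1]);np.savez(f"pics/{sys.argv[1]}.npz",p=p,d=d,view=c["view"])
a=list(map(float,sys.argv[2:]))
tcp=r.get_state()["tcp_pos"]
for lo,hi in zip(a[::2],a[1::2]):
    m=((C[...,2]>lo)&(C[...,2]<hi)&(np.hypot(C[...,0]-.55,C[...,1]-.015)<.11)).astype(np.uint8)
    n,L,S,_=cv2.connectedComponentsWithStats(m);k=1+S[1:,4].argmax();P=C[L==k]
    print(lo,hi,S[k,4],"z",np.median(P[:,2]),*rect(P))
E
python3 w.py w1 .036 .052 .058 .073 .079 .089 .094 .106
```

```text
t 1.8 tcp [0.5478 0.007  0.1885] [ 179.9306   -0.0664 -118.4878] shift [-4.1  0.8 -1.5] rv [ 0.0012 -0.0012  0.002 ] F [-0.9299  0.1602  0.0412] w 0.0878
0.036 0.052 1671 z 0.04637636547499857 [0.5493 0.0217] (129.2, 66.0) 66.4997787475586
0.058 0.073 1458 z 0.06837472222094274 [0.5481 0.0159] (94.1, 58.1) 65.9301986694336
0.079 0.089 1838 z 0.08447979607506848 [0.5474 0.0114] (69.5, 48.3) 61.23506164550781
0.094 0.106 1338 z 0.10093394573661879 [0.5476 0.0088] (38.8, 38.2) 60.96601486206055
```

View pics/w1.png

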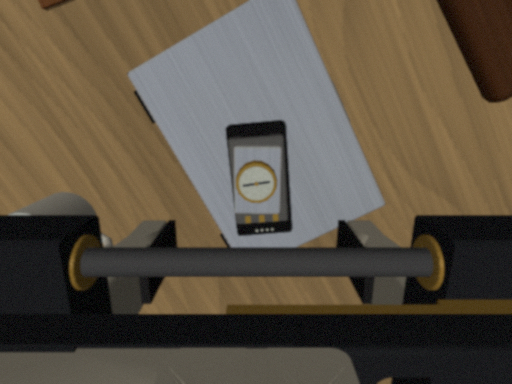

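Compass at (256,183), centred between the fingers at (140,260) and (370,260); it sits on the drive, the battery and the bank. Both cameras agree within 2 mm. I'll descend now.

Call:
{"api": "carry_out", "payload": {"deltas": [[1,[-2,1,45],[0,0,0]],[1,[-2,1,75],[0,0,0]],[1,[-2,1,75],[0,0,0]],[1,[-2,1,75],[0,0,0]]], "squeeze": 12}}

```text
time_s: 2.25
tcp_pos: [0.548, 0.0073, 0.1151]
eef_rot: [-180.0, -0.0, -118.6]
contact_force: [-0.3, 0.4, 0.9]
gripper_width: 0.0874
gripper_force: 0.0
```

```bash
python3 g.py .548 .009 .092 -118.6
```

```text
t 2.25 tcp [0.548  0.0073 0.1151] [-179.992    -0.0466 -118.6349] shift [-1.5  0.8 23.1] rv [-0.0001 -0.0008 -0.0006] F [-0.2981  0.427   0.9179] w 0.0874
```

Call:
{"api": "carry_out", "payload": {"deltas": [[1,[-1,1,15],[0,0,0]],[1,[-1,1,23],[0,0,0]],[1,[-1,1,23],[0,0,0]],[0.2,[-1,1,23],[0,0,0]],[0.2,[-1,1,23],[0,0,0]],[0.2,[-1,1,23],[0,0,0]],[0.2,[-1,1,23],[0,0,0]],[0.2,[-1,1,23],[0,0,0]],[0.2,[-1,1,23],[0,0,0]],[0.2,[-1,1,23],[0,0,0]]], "squeeze": 12}}

```text
time_s: 3.25
tcp_pos: [0.5477, 0.0098, 0.0913]
eef_rot: [180.0, -0.0, -118.6]
contact_force: [0.5, 0.2, -0.4]
gripper_width: 0.0371
gripper_force: 0.0
```

```bash
python3 g.py .548 .009 .092 -118.6; python3 w.py w2 .079 .089 .094 .106;  python3 - <<'E'
import cv2;p=cv2.imread("pics/w2.png");cv2.imwrite("pics/w2c.png",cv2.resize(p[120:320,130:390],None,fx=3,fy=3))
E
```

```text
t 3.25 tcp [0.5477 0.0098 0.0913] [ 179.9984   -0.0028 -118.5887] shift [ 0.5 -0.6 -0.7] rv [ 0.     -0.      0.0002] F [ 0.4937  0.1511 -0.3882] w 0.0371
0.079 0.089 2880 z 0.08449093481893712 [0.5456 0.0078] (62.1, 48.4) 61.17418670654297
0.094 0.106 2846 z 0.10092981903594611 [0.5479 0.0087] (39.4, 39.1) -9.493278503417969
```

View pics/w2c.png

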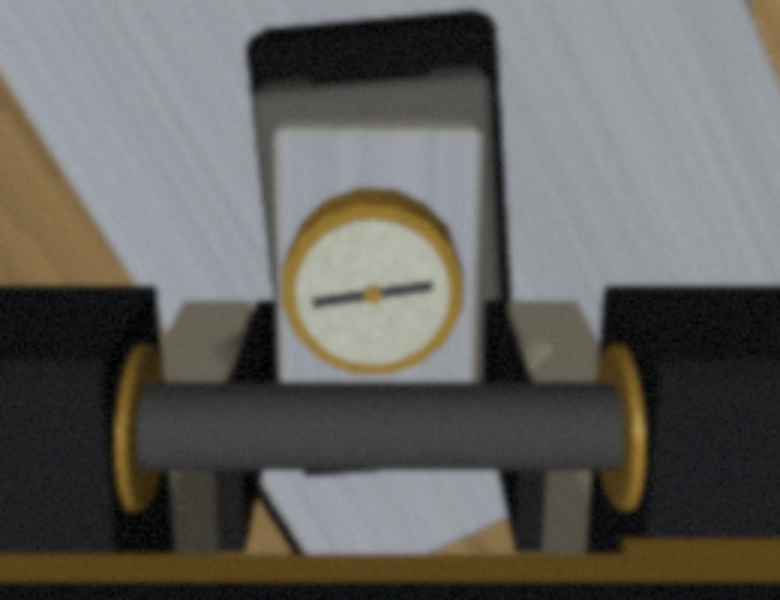

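The compass at (375,290) in the crop is still unmoved and the pads don't seem to touch it yet. I'll keep closing.

Call:
{"api": "carry_out", "payload": {"deltas": [[0.2,[0,0,0],[0,0,0]],[0.2,[0,0,0],[0,0,0]],[0.2,[0,0,0],[0,0,0]]], "squeeze": 12}}

```text
time_s: 3.6
tcp_pos: [0.5477, 0.0097, 0.0913]
eef_rot: [180.0, -0.0, -118.6]
contact_force: [-0.1, -0.1, -0.1]
gripper_width: 0.0179
gripper_force: 0.0
```

```bash
python3 g.py .548 .009 .092 -118.6; python3 w.py w3 .079 .089 .094 .106
```

```text
t 3.6 tcp [0.5477 0.0097 0.0913] [ 179.9967   -0.0043 -118.5909] shift [ 0.5 -0.6 -0.7] rv [ 0.0001 -0.0001  0.0002] F [-0.0732 -0.0902 -0.1116] w 0.0179
0.079 0.089 2233 z 0.08444484695925969 [ 0.5411 -0.0011] (48.2, 41.8) -28.799129486083984
0.094 0.106 2500 z 0.10094059066620134 [0.5465 0.0086] (39.5, 37.1) -83.41445255279541
```

Run:
```python
from plant import r
from h import *
c=r.get_calibration("side");p,d=r.capture("side");C=cloud(c,d)
f=foc(c);V=c["view"];q=V[:3,:3]@np.array([.548,.01,.1])+V[:3,3];u,v=int(q[0]/q[2]*f+c["cx"]),int(q[1]/q[2]*f+c["cy"]);print(u,v)
a=p[v-60:v+40,u-65:u+65];cv2.imwrite("pics/s3.png",cv2.resize(a[:,:,::-1],None,fx=6,fy=6,interpolation=cv2.INTER_CUBIC))
```

```text
240 184
```

View pics/s3.png

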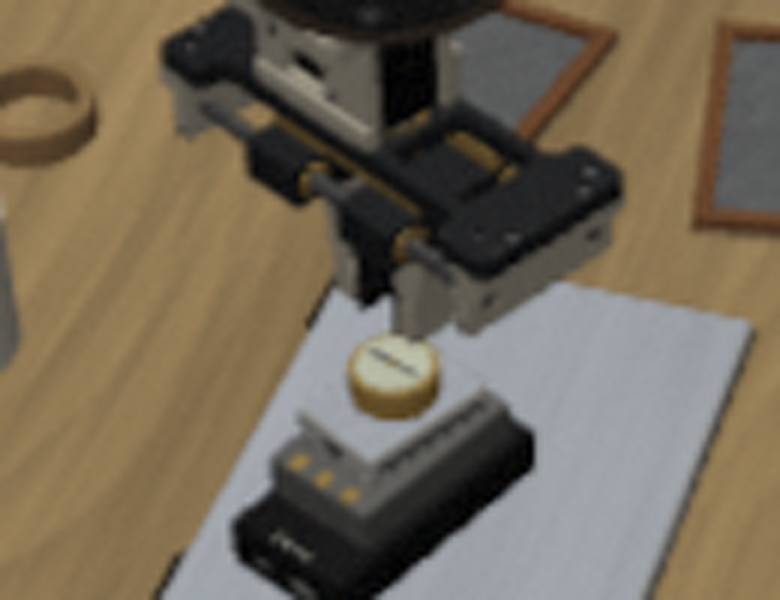

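Run:
```python
from plant import r
from h import *
c=r.get_calibration("wrist");s=r.get_state();R=Ro.from_euler("xyz",s["eef_rot"],degrees=True).as_matrix()
for n in("w1","w2","w3"):
    z=np.load(f"pics/{n}.npz");c["view"]=z["view"];C=cloud(c,z["d"])
    V=z["view"]
    # tool coords through the fixed camera mount
    v0=r.get_calibration("wrist")["view"];Tt=np.eye(4);Tt[:3,:3]=R;Tt[:3,3]=s["tcp_pos"];M=v0@Tt
    P=(np.c_[C.reshape(-1,3),np.ones(384*512)]@V.T)@np.linalg.inv(M).T;P=P[:,:3].reshape(384,512,3)*1000
    print(n,"tool-frame pts mm: col scan")
    for row in (225,235,245,255,270):
        print(row,[tuple(P[row,u].round().astype(int)) for u in range(130,390,20)])
```

```text
w1 tool-frame pts mm: col scan
225 [(np.int64(-85), np.int64(-167), np.int64(188)), (np.int64(13), np.int64(-52), np.int64(-52)), (np.int64(11), np.int64(-44), np.int64(-47)), (np.int64(-85), np.int64(-87), np.int64(188)), (np.int64(-85), np.int64(-60), np.int64(188)), (np.int64(-77), np.int64(-32), np.int64(167)), (np.int64(-67), np.int64(-6), np.int64(143)), (np.int64(-66), np.int64(17), np.int64(142)), (np.int64(-67), np.int64(41), np.int64(143)), (np.int64(-77), np.int64(69), np.int64(168)), (np.int64(-77), np.int64(94), np.int64(167)), (np.int64(12), np.int64(49), np.int64(-50)), (np.int64(12), np.int64(58), np.int64(-51))]
235 [(np.int64(13), np.int64(-58), np.int64(-64)), (np.int64(12), np.int64(-49), np.int64(-62)), (np.int64(7), np.int64(-43), np.int64(-52)), (np.int64(-99), np.int64(-87), np.int64(186)), (np.int64(-100), np.int64(-61), np.int64(188)), (np.int64(-91), np.int64(-32), np.int64(168)), (np.int64(-91), np.int64(-7), np.int64(168)), (np.int64(-90), np.int64(19), np.int64(167)), (np.int64(-90), np.int64(44), np.int64(168)), (np.int64(-91), np.int64(69), np.int64(16
[... 7372 characters left out ...]
, (np.int64(37), np.int64(24), np.int64(-130)), (np.int64(37), np.int64(28), np.int64(-130))]
270 [(np.int64(33), np.int64(-30), np.int64(-130)), (np.int64(33), np.int64(-25), np.int64(-130)), (np.int64(33), np.int64(-20), np.int64(-130)), (np.int64(33), np.int64(-15), np.int64(-130)), (np.int64(30), np.int64(-11), np.int64(-126)), (np.int64(29), np.int64(-6), np.int64(-124)), (np.int64(29), np.int64(-1), np.int64(-124)), (np.int64(29), np.int64(5), np.int64(-123)), (np.int64(29), np.int64(10), np.int64(-125)), (np.int64(33), np.int64(14), np.int64(-130)), (np.int64(32), np.int64(19), np.int64(-129)), (np.int64(33), np.int64(24), np.int64(-130)), (np.int64(33), np.int64(29), np.int64(-131))]
```

Run:
```python
from plant import r
from h import *
c=r.get_calibration("wrist");s=r.get_state();R=Ro.from_euler("xyz",s["eef_rot"],degrees=True).as_matrix()
Tt=np.eye(4);Tt[:3,:3]=R;Tt[:3,3]=s["tcp_pos"];M=np.linalg.inv(c["view"]@Tt)
for n in("w1","w2","w3"):
    z=np.load(f"pics/{n}.npz");cc=dict(c,view=z["view"]);C=cloud(cc,z["d"])
    P=(np.c_[C.reshape(-1,3),np.ones(384*512)]@z["view"].T@M.T)[:,:3]*1000
    m=(abs(P[:,0])<25)&(abs(P[:,1])<60)&(P[:,2]>-90)&(P[:,2]<-25);Q=P[m]
    print(n,"x pct",np.percentile(Q[:,0],[1,25,50,75,99]),"z pct",np.percentile(Q[:,2],[1,50,95,99,100]))
    for sg in(-1,1):
        q=Q[sg*Q[:,1]>0];print(sg,"tip z",np.sort(q[:,2])[-5:],"inner y",np.percentile(abs(q[:,1]),[1,50,99]))
# side view: same, points near gripper
c=r.get_calibration("side");p,d=r.capture("side");C=cloud(c,d)
P=((C.reshape(-1,3)-s["tcp_pos"])@R)*1000
m=(abs(P[:,0])<25)&(abs(P[:,1])<35)&(P[:,2]>-110)&(P[:,2]<-16);Q=P[m];print(m.sum(),np.sort(Q[:,2])[-40:].round(0))
```

```text
w1 x pct [-8.1608 -0.0198 10.5146 12.3952 13.0677] z pct [-89.5103 -66.9062 -45.2426 -41.2102 -39.8255]
-1 tip z [-40.5127 -40.2895 -40.1948 -40.1771 -39.8255] inner y [42.4308 46.148  58.6926]
1 tip z [-40.4056 -40.3123 -40.1904 -40.1449 -39.9783] inner y [44.6102 47.9934 59.6881]
w2 x pct [-7.839   1.7371 11.0985 12.49   13.0455] z pct [-89.1745 -64.6933 -46.053  -41.4788 -39.7083]
-1 tip z [-40.5157 -40.3525 -40.1501 -40.0218 -39.9648] inner y [17.4274 21.2434 32.7749]
1 tip z [-40.8133 -40.5744 -40.2274 -40.0116 -39.7083] inner y [19.6057 23.4394 35.0377]
w3 x pct [-7.6726  1.0724 10.9516 12.3836 13.0301] z pct [-88.6819 -65.043  -46.487  -42.3858 -40.0036]
-1 tip z [-41.4047 -41.3215 -40.8149 -40.1402 -40.0036] inner y [ 7.9212 11.161  19.4226]
1 tip z [-41.684  -41.5517 -41.3166 -40.406  -40.1995] inner y [10.1062 13.2956 21.7579]
192 [-50. -50. -50. -49. -49. -49. -49. -49. -48. -48. -48. -48. -48. -48.
 -47. -47. -47. -47. -46. -46. -46. -46. -46. -46. -45. -45. -45. -44.
 -44. -44. -44. -43. -43. -43. -42. -42. -41. -41. -41. -40.]
```

Both cameras show the real fingertips about 40 mm above the reported TCP, so the fingers closed above the compass without touching it. I'll use tip z = TCP z + 0.040 from here on. Next I reopen and go down by that much, checking force on the way.

Call:
{"api": "carry_out", "payload": {"deltas": [[0.85,[0,-1,0],[0,0,0]],[0.85,[0,-1,0],[0,0,0]],[0.85,[0,-1,0],[0,0,0]],[0.85,[0,-1,0],[0,0,0]],[0.85,[0,-1,0],[0,0,0]],[0.85,[0,-1,0],[0,0,0]],[0.85,[0,-1,0],[0,0,0]],[0.85,[0,-1,0],[0,0,0]],[0.85,[0,-1,15],[0,0,0]],[0.85,[0,-1,25],[0,0,0]],[0.85,[0,-1,28],[0,0,0]],[0.85,[0,-1,28],[0,0,0]]], "squeeze": 12}}

```text
time_s: 4.95
tcp_pos: [0.5482, 0.0091, 0.0627]
eef_rot: [179.9, -0.1, -118.6]
contact_force: [-1.1, -0.5, -0.5]
gripper_width: 0.0744
gripper_force: 0.0
```

Call:
{"api": "carry_out", "payload": {"deltas": [[0.85,[0,0,6],[0,0,0]],[0.85,[0,0,11],[0,0,0]],[0.85,[0,0,11],[0,0,0]]]}}

```text
time_s: 5.25
tcp_pos: [0.5481, 0.0092, 0.0516]
eef_rot: [180.0, -0.0, -118.6]
contact_force: [-0.3, -0.4, -0.8]
gripper_width: 0.0742
gripper_force: 0.0
```

Call:
{"api": "carry_out", "payload": {"deltas": [[0.3,[0,0,0],[0,0,0]],[0.3,[0,0,0],[0,0,0]],[0.3,[0,0,0],[0,0,0]],[0.3,[0,0,0],[0,0,0]],[0.3,[0,0,0],[0,0,0]],[0.3,[0,0,0],[0,0,0]],[0.3,[0,0,0],[0,0,0]],[0.3,[0,0,0],[0,0,0]]]}}

```text
time_s: 6.05
tcp_pos: [0.5487, 0.0093, 0.0524]
eef_rot: [-180.0, 0.0, -118.6]
contact_force: [-0.4, 0.4, 1.5]
gripper_width: 0.0393
gripper_force: 12.0
```

Call:
{"api": "carry_out", "payload": {"deltas": [[0.3,[0,0,-10],[0,0,0]],[0.3,[0,0,-30],[0,0,0]],[0.3,[0,0,-60],[0,0,0]],[0.3,[0,0,-60],[0,0,0]]]}}

```text
time_s: 6.45
tcp_pos: [0.5513, 0.0098, 0.1168]
eef_rot: [-179.7, 0.2, -118.5]
contact_force: [1.2, -0.5, -0.3]
gripper_width: 0.0389
gripper_force: 12.0
```

```bash
python3 g.py .628 .319 .06 -118.6
```

```text
t 6.45 tcp [0.5513 0.0098 0.1168] [-179.7024    0.2386 -118.5421] shift [-308.1   80.7   57.6] rv [-0.0052  0.0042  0.001 ] F [ 1.1777 -0.4904 -0.3488] w 0.0389
```

Call:
{"api": "carry_out", "payload": {"deltas": [[0.3,[-310,78,10],[0,0,0]],[0.3,[-310,78,10],[0,0,0]],[0.3,[-310,78,10],[0,0,0]],[0.3,[-310,78,10],[0,0,0]],[0.3,[-310,78,10],[0,0,0]],[0.3,[-310,78,10],[0,0,0]],[0.3,[-310,78,30],[0,0,0]],[0.3,[-310,78,60],[0,0,0]],[0.3,[-310,78,100],[0,0,0]],[0.3,[-310,78,100],[0,0,0]],[0.3,[-310,78,100],[0,0,0]]]}}

```text
time_s: 7.55
tcp_pos: [0.6283, 0.3184, 0.0124]
eef_rot: [180.0, -0.1, -118.6]
contact_force: [0.8, 0.2, -0.3]
gripper_width: 0.0396
gripper_force: 12.0
```

```bash
python3 g.py .628 .319 -.0265 -118.6;python3 - <<'E'
from plant import r
from h import *
c=r.get_calibration("wrist");p,d=r.capture("wrist");C=cloud(c,d);cv2.imwrite("pics/w4.png",p[:,:,::-1])
z=r.get_state()["tcp_pos"][2]+.033
m=((abs(C[...,2]-z-.016)<.004)).astype(np.uint8);m[300:]=0
n,L,S,_=cv2.connectedComponentsWithStats(m)
for k in range(1,n):
    if S[k,4]>200:print(S[k],np.median(C[L==k],axis=0),rect(C[L==k]))
E
```

```text
t 7.55 tcp [0.6283 0.3184 0.0124] [ 179.9935   -0.1103 -118.5725] shift [-0.5  0.6 38.9] rv [ 0.0001 -0.0019  0.0005] F [ 0.7579  0.2    -0.3148] w 0.0396
[ 185  207  144   40 2811] [0.6225 0.311  0.0609] (array([0.6228, 0.3105]), (71.2, 21.9), -28.008399963378906)
```

View pics/w4.png

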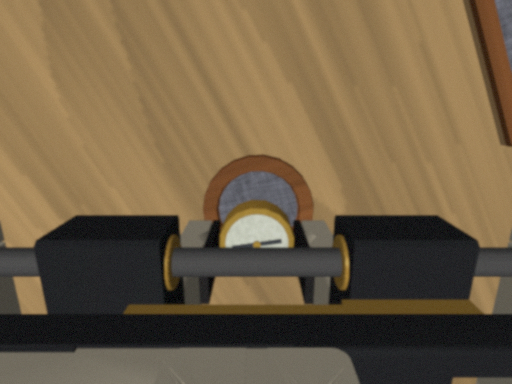

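The compass is held level at (257,235), over the round tray centred near (258,200). Lower it.

Call:
{"api": "carry_out", "payload": {"deltas": [[0.3,[0,0,15],[0,0,0]],[0.3,[0,0,28],[0,0,0]],[0.3,[0,0,34],[0,0,0]],[0.3,[0,0,37],[0,0,0]],[0.3,[0,0,38],[0,0,0]],[0.3,[0,0,38],[0,0,0]]]}}

```text
time_s: 8.2
tcp_pos: [0.6286, 0.3189, -0.0256]
eef_rot: [-180.0, 0.0, -118.6]
contact_force: [0.3, -0.2, -0.3]
gripper_width: 0.0396
gripper_force: 12.0
```

Call:
{"api": "carry_out", "payload": {"deltas": [[0.3,[0,0,1],[0,0,0]],[0.3,[0,0,1],[0,0,0]]]}}

```text
time_s: 8.4
tcp_pos: [0.6286, 0.3189, -0.0265]
eef_rot: [-180.0, 0.0, -118.6]
contact_force: [0.6, -1.0, -0.7]
gripper_width: 0.0394
gripper_force: 12.0
```

Call:
{"api": "carry_out", "payload": {"deltas": [[0.3,[0,0,0.7],[0,0,0]],[0.3,[0,0,0.7],[0,0,0]]]}}

```text
time_s: 8.6
tcp_pos: [0.6286, 0.3189, -0.0266]
eef_rot: [-180.0, 0.0, -118.6]
contact_force: [-1.9, -0.3, 3.4]
gripper_width: 0.0396
gripper_force: 12.0
```

Contact force of about 3.4 N: it has touched the floor. Release and rise.

Call:
{"api": "carry_out", "payload": {"deltas": [[0.75,[0,0,0],[0,0,0]],[0.75,[0,0,0],[0,0,0]],[0.75,[0,0,0],[0,0,0]],[0.75,[0,0,0],[0,0,0]],[1,[0,0,-30],[0,0,0]],[1,[0,0,-80],[0,0,0]],[1,[0,0,-120],[0,0,0]],[1,[0,0,-120],[0,0,0]]]}}

```text
time_s: 9.4
tcp_pos: [0.6321, 0.3211, 0.1001]
eef_rot: [-179.7, 0.6, -118.5]
contact_force: [1.4, -0.1, 0.4]
gripper_width: 0.0868
gripper_force: 0.0
```

```bash
python3 g.py .5475 .0115 .11 -118.7
cat > top.py <<'E'
import sys
from plant import r
from h import *
# top-view check of a placed thing: top.py x y lo hi  -> rect of points in the height band near x,y
x,y,lo,hi=map(float,sys.argv[1:5])
for n in("top","side"):
    c=r.get_calibration(n);p,d=r.capture(n);C=cloud(c,d)
    m=(C[...,2]>lo)&(C[...,2]<hi)&(np.hypot(C[...,0]-x,C[...,1]-y)<.09)
    if m.sum()>10:print(n,m.sum(),"z",np.percentile(C[m][:,2],[5,50,95]),*rect(C[m]))
E
python3 top.py .628 .3188 .014 .03
```

```text
t 9.4 tcp [0.6321 0.3211 0.1001] [-179.6928    0.5541 -118.5305] shift [312.3 -73.6 -12.5] rv [-0.0053  0.0097  0.0029] F [ 1.3513 -0.1118  0.3548] w 0.0868
top 234 z [0.0167 0.0199 0.0219] [0.6259 0.3239] (49.4, 40.4) -64.14190101623535
side 235 z [0.0156 0.0216 0.0251] [0.6221 0.3191] (59.0, 53.0) 64.30914306640625
```

Call:
{"api": "carry_out", "payload": {"deltas": [[1,[308,-77,-10],[0,0,0]],[1,[308,-77,-10],[0,0,0]],[1,[308,-77,-10],[0,0,0]],[1,[308,-77,-10],[0,0,0]],[1,[308,-77,-10],[0,0,0]],[1,[308,-77,-10],[0,0,0]],[1,[308,-77,-10],[0,0,0]],[1,[308,-77,20],[0,0,0]],[1,[308,-77,20],[0,0,0]],[1,[308,-77,20],[0,0,0]]], "squeeze": 15}}

```text
time_s: 10.5
tcp_pos: [0.548, 0.0114, 0.0718]
eef_rot: [179.9, -0.1, -118.6]
contact_force: [0.5, -0.3, -0.2]
gripper_width: 0.0873
gripper_force: 0.0
```

```bash
python3 w.py w5 .058 .073 .079 .089; python3 g.py .548 .012 .036 -118.7; python3 top.py .628 .3188 .014 .03
```

```text
0.058 0.073 2086 z 0.06824139927745536 [0.5437 0.0056] (72.2, 58.2) 66.03523254394531
0.079 0.089 6154 z 0.08456322140390579 [0.5438 0.0042] (54.0, 48.4) 61.296600341796875
t 10.55 tcp [0.5488 0.0118 0.0725] [ 179.9691   -0.066  -118.5428] shift [ 0.2  0.8 36.5] rv [ 0.0005 -0.0012  0.0027] F [-0.3422 -0.0485  0.3693] w 0.0878
side 238 z [0.0153 0.0221 0.0253] [0.6261 0.3253] (62.5, 62.2) -26.795120239257812
```

Call:
{"api": "carry_out", "payload": {"deltas": [[1,[0,0,15],[0,0,0]],[1,[0,0,28],[0,0,0]],[1,[0,0,36],[0,0,0]],[1,[0,0,36],[0,0,0]],[0.4,[0,0,36],[0,0,0]],[0.4,[0,0,36],[0,0,0]],[0.4,[0,0,36],[0,0,0]],[0.4,[0,0,36],[0,0,0]],[0.4,[0,0,36],[0,0,0]],[0.4,[0,0,36],[0,0,0]],[0.4,[0,0,36],[0,0,0]],[0.4,[0,0,36],[0,0,0]]]}}

```text
time_s: 11.85
tcp_pos: [0.5488, 0.0116, 0.0368]
eef_rot: [-180.0, 0.0, -118.6]
contact_force: [-0.5, 0.4, 1.9]
gripper_width: 0.0478
gripper_force: 15.0
```

Call:
{"api": "carry_out", "payload": {"deltas": [[0.4,[0,0,-10],[0,0,0]],[0.4,[0,0,-40],[0,0,0]],[0.4,[0,0,-70],[0,0,0]],[0.4,[-198,257,-70],[0,0,-0.43]],[0.4,[-198,257,-70],[0,0,-0.43]],[0.4,[-198,257,-70],[0,0,-0.43]],[0.4,[-198,257,-70],[0,0,-0.43]],[0.4,[-198,257,-70],[0,0,-0.43]],[0.4,[-198,257,-70],[0,0,-0.43]],[0.4,[-198,257,-40],[0,0,-0.43]],[0.4,[-198,257,-10],[0,0,-0.43]],[0.4,[-198,257,-10],[0,0,-0.43]]]}}

```text
time_s: 13.05
tcp_pos: [0.4153, 0.3068, 0.0437]
eef_rot: [179.8, -0.3, -93.9]
contact_force: [-0.5, -0.9, -2.0]
gripper_width: 0.0475
gripper_force: 15.0
```

```bash
python3 g.py .4184 .309 -.025 -94; python3 top.py .628 .3188 .014 .03;python3 - <<'E'
from plant import r
from h import *
p,d=r.capture("wrist");cv2.imwrite("pics/w6.png",p[:,:,::-1])
E
```

```text
t 13.05 tcp [0.4153 0.3068 0.0437] [179.777   -0.3054 -93.8973] shift [-2.8 -3.2 68.7] rv [ 0.0039 -0.0053  0.0018] F [-0.4805 -0.9403 -1.958 ] w 0.0475
top 233 z [0.0167 0.0199 0.0233] [0.6288 0.3197] (38.7, 37.7) 82.66716766357422
side 247 z [0.0147 0.0217 0.0257] [0.6286 0.3238] (68.1, 64.3) -16.401565551757812
```

View pics/w6.png

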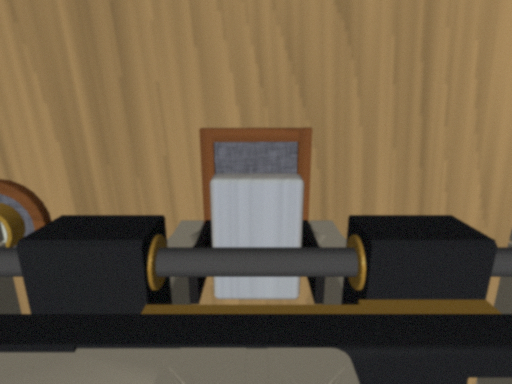

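The compass reads within 2 mm of its tray centre. The drive at (257,235) is square over its tray, whose recess spans columns 214–298. Lower it.

Call:
{"api": "carry_out", "payload": {"deltas": [[0.4,[0,0,30],[0,0,0]],[0.4,[0,0,55],[0,0,0]],[0.4,[0,0,61],[0,0,0]],[0.4,[0,0,65],[0,0,0]],[0.4,[0,0,65],[0,0,0]],[0.4,[0,0,65],[0,0,0]]]}}

```text
time_s: 13.8
tcp_pos: [0.4185, 0.3091, -0.0171]
eef_rot: [-179.9, 0.1, -94.0]
contact_force: [0.3, -0.7, -1.0]
gripper_width: 0.0478
gripper_force: 15.0
```

Call:
{"api": "carry_out", "payload": {"deltas": [[0.4,[0,0,5],[0,0,0]],[0.4,[0,0,7.5],[0,0,0]],[0.4,[0,0,8.5],[0,0,0]],[0.4,[0,0,8.5],[0,0,0]]]}}

```text
time_s: 14.2
tcp_pos: [0.4178, 0.3085, -0.0263]
eef_rot: [-180.0, 0.0, -93.9]
contact_force: [-2.4, -1.4, 7.7]
gripper_width: 0.0474
gripper_force: 15.0
```

Call:
{"api": "carry_out", "payload": {"deltas": [[0.4,[0,0,1],[0,0,0]],[0.4,[0,0,1],[0,0,0]]]}}

```text
time_s: 14.4
tcp_pos: [0.4178, 0.3086, -0.0267]
eef_rot: [-180.0, 0.0, -93.9]
contact_force: [-5.2, -2.0, 15.4]
gripper_width: 0.048
gripper_force: 15.0
```

Call:
{"api": "carry_out", "payload": {"deltas": [[0.75,[0,0,-1],[0,0,0]],[0.75,[0,0,-1],[0,0,0]],[0.75,[0,0,-1],[0,0,0]],[0.75,[0,0,-1],[0,0,0]],[1,[0,0,-20],[0,0,0]],[1,[0,0,-60],[0,0,0]],[1,[0,0,-110],[0,0,0]],[1,[0,0,-110],[0,0,0]],[1,[0,0,-110],[0,0,0]]]}}

```text
time_s: 15.3
tcp_pos: [0.4182, 0.3092, 0.0834]
eef_rot: [-179.9, 0.2, -94.0]
contact_force: [0.2, -0.9, -1.1]
gripper_width: 0.087
gripper_force: 0.0
```

```bash
python3 g.py .549 .0163 .08 -114; python3 top.py .4183 .309 .014 .03
```

```text
t 15.3 tcp [0.4182 0.3092 0.0834] [-179.9214    0.1656  -93.9613] shift [ 283.1 -150.7    2.8] rv [-0.0009  0.0031  0.3497] F [ 0.2224 -0.9112 -1.1186] w 0.087
top 635 z [0.0165 0.0197 0.0224] [0.4175 0.306 ] (85.1, 58.7) -81.59891319274902
side 682 z [0.015  0.0218 0.0246] [0.4173 0.3117] (105.1, 81.5) 84.77027893066406
```

Call:
{"api": "carry_out", "payload": {"deltas": [[1,[283,-151,0],[0,0,0.35]],[1,[283,-151,0],[0,0,0.35]],[1,[283,-151,0],[0,0,0.35]],[1,[283,-151,0],[0,0,0.35]],[1,[283,-151,0],[0,0,0.35]],[1,[283,-151,0],[0,0,0.35]],[1,[283,-151,0],[0,0,0.35]],[1,[283,-151,20],[0,0,0.35]],[1,[283,-151,20],[0,0,0.35]],[1,[283,-151,20],[0,0,0.35]]], "squeeze": 25}}

```text
time_s: 16.4
tcp_pos: [0.5478, 0.0152, 0.0608]
eef_rot: [179.9, -0.1, -114.0]
contact_force: [0.4, -0.2, 0.9]
gripper_width: 0.0875
gripper_force: 0.0
```

```bash
python3 w.py w7 .036 .052 .058 .073; python3 g.py .549 .0163 .018 -114;python3 top.py .4183 .309 .014 .03;python3 top.py .628 .3188 .016 .03
```

```text
0.036 0.052 2164 z 0.04618809664592077 [0.5415 0.0036] (90.1, 66.1) 66.5586929321289
0.058 0.073 9143 z 0.06858620799941786 [0.5428 0.0036] (67.7, 58.1) 66.03670501708984
t 16.45 tcp [0.5485 0.0158 0.0616] [ 179.9388   -0.0761 -113.9665] shift [-0.8 -0.3 43.6] rv [ 0.0011 -0.0013  0.0006] F [ 0.948  -0.1087 -0.0121] w 0.0876
side 682 z [0.0148 0.0217 0.0249] [0.417  0.3121] (105.7, 82.1) 87.13004302978516
side 211 z [0.0185 0.0219 0.0254] [0.6281 0.3208] (38.9, 38.4) 10.43535041809082
```

View pics/w7.png

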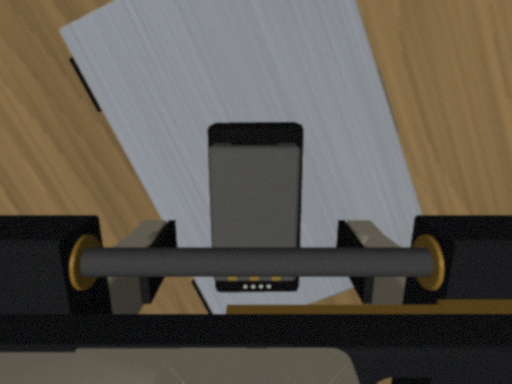

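The battery at (256,195) and the bank below it haven't moved, and both are centred between the fingers.

Call:
{"api": "carry_out", "payload": {"deltas": [[1,[0,0,20],[0,0,0]],[1,[0,0,38],[0,0,0]],[1,[0,0,46],[0,0,0]],[1,[0,0,46],[0,0,0]],[0.5,[0,0,46],[0,0,0]],[0.5,[0,0,46],[0,0,0]],[0.5,[0,0,46],[0,0,0]],[0.5,[0,0,46],[0,0,0]],[0.5,[0,0,46],[0,0,0]],[0.5,[0,0,46],[0,0,0]],[0.5,[0,0,46],[0,0,0]]]}}

```text
time_s: 17.75
tcp_pos: [0.5492, 0.0157, 0.0165]
eef_rot: [-180.0, 0.0, -114.0]
contact_force: [-1.5, -0.0, 4.5]
gripper_width: 0.0577
gripper_force: 25.0
```

Call:
{"api": "carry_out", "payload": {"deltas": [[0.5,[0,0,-10],[0,0,0]],[0.5,[0,0,-40],[0,0,0]],[0.5,[0,0,-80],[0,0,0]],[0.5,[0,0,-80],[0,0,0]],[0.5,[0,0,-80],[0,0,0]]]}}

```text
time_s: 18.25
tcp_pos: [0.5493, 0.0159, 0.0972]
eef_rot: [-179.9, 0.1, -114.0]
contact_force: [-0.0, -0.8, -2.1]
gripper_width: 0.0576
gripper_force: 25.0
```

```bash
python3 g.py .6131 -.3086 .05 -100.5
```

```text
t 18.25 tcp [0.5493 0.0159 0.0972] [-179.9203    0.1075 -114.0208] shift [ 270.5 -190.3   47. ] rv [-0.0016  0.0017 -0.236 ] F [-0.0177 -0.7619 -2.0968] w 0.0576
```

Call:
{"api": "carry_out", "payload": {"deltas": [[0.5,[271,-190,0],[0,0,-0.236]],[0.5,[271,-190,0],[0,0,-0.236]],[0.5,[271,-190,0],[0,0,-0.236]],[0.5,[271,-190,0],[0,0,-0.236]],[0.5,[271,-190,0],[0,0,-0.236]],[0.5,[271,-190,0],[0,0,-0.236]],[0.5,[271,-190,0],[0,0,-0.236]],[0.5,[271,-190,30],[0,0,-0.236]],[0.5,[271,-190,60],[0,0,-0.236]],[0.5,[271,-190,70],[0,0,-0.236]],[0.5,[271,-190,70],[0,0,-0.236]],[0.5,[271,-190,70],[0,0,-0.236]]]}}

```text
time_s: 19.45
tcp_pos: [0.6127, -0.3092, 0.0267]
eef_rot: [-180.0, -0.0, -100.4]
contact_force: [0.9, -0.3, -1.4]
gripper_width: 0.0575
gripper_force: 25.0
```

```bash
python3 g.py .6131 -.3086 -.0245 -100.5;python3 - <<'E'
from plant import r
from h import *
p,d=r.capture("wrist");cv2.imwrite("pics/w8.png",p[:,:,::-1])
E
```

```text
t 19.45 tcp [ 0.6127 -0.3092  0.0267] [-179.9857   -0.029  -100.4314] shift [-0.7 -0.2 51.2] rv [-0.0003 -0.0005  0.0012] F [ 0.8511 -0.346  -1.432 ] w 0.0575
```

View pics/w8.png

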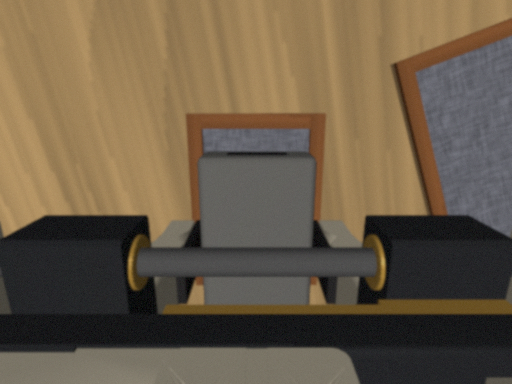

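The battery is held at (257,225), square over its tray (recess columns 203–310). Lower it.

Call:
{"api": "carry_out", "payload": {"deltas": [[0.5,[0,0,25],[0,0,0]],[0.5,[0,0,42],[0,0,0]],[0.5,[0,0,47],[0,0,0]],[0.5,[0,0,49],[0,0,0]],[0.5,[0,0,50],[0,0,0]],[0.5,[0,0,50],[0,0,0]]]}}

```text
time_s: 20.1
tcp_pos: [0.6131, -0.3094, -0.0227]
eef_rot: [-179.9, -0.0, -100.5]
contact_force: [0.4, -0.2, -1.3]
gripper_width: 0.0574
gripper_force: 25.0
```

Call:
{"api": "carry_out", "payload": {"deltas": [[0.5,[0,0,1],[0,0,0]],[0.5,[0,0,1],[0,0,0]]]}}

```text
time_s: 20.3
tcp_pos: [0.6125, -0.3093, -0.0244]
eef_rot: [-180.0, -0.0, -100.5]
contact_force: [0.6, 0.9, 0.2]
gripper_width: 0.0578
gripper_force: 25.0
```

Call:
{"api": "carry_out", "payload": {"deltas": [[0.5,[0,0,0.7],[0,0,0]],[0.5,[0,0,0.7],[0,0,0]]]}}

```text
time_s: 20.5
tcp_pos: [0.6125, -0.3093, -0.0244]
eef_rot: [-180.0, -0.0, -100.5]
contact_force: [-1.9, 1.9, 5.4]
gripper_width: 0.0573
gripper_force: 25.0
```

Touched down. Release, rise and go back for the bank.

Call:
{"api": "carry_out", "payload": {"deltas": [[0.85,[0,0,0],[0,0,0]],[0.85,[0,0,0],[0,0,0]],[0.85,[0,0,0],[0,0,0]],[0.85,[0,0,0],[0,0,0]],[1,[0,0,-20],[0,0,0]],[1,[0,0,-60],[0,0,0]],[1,[0,0,-100],[0,0,0]],[1,[0,0,-100],[0,0,0]],[1,[0,0,-100],[0,0,0]]]}}

```text
time_s: 21.4
tcp_pos: [0.613, -0.3093, 0.0758]
eef_rot: [-179.8, 0.0, -100.5]
contact_force: [-0.7, 0.1, 0.2]
gripper_width: 0.0873
gripper_force: 0.0
```

```bash
python3 g.py .550 .0223 .06 -113.5; python3 top.py .55 .022 .036 .055;python3 top.py .6131 -.3086 .02 .035;python3 top.py .4183 .309 .016 .03
```

```text
t 21.4 tcp [ 0.613  -0.3093  0.0758] [-179.8394    0.0065 -100.4905] shift [-314.6  122.4   15.5] rv [-0.0028  0.0004  0.2271] F [-0.6969  0.087   0.2058] w 0.0873
top 1689 z [0.0416 0.0447 0.0475] [0.5511 0.0229] (130.1, 66.4) 66.47492980957031
side 999 z [0.0391 0.0465 0.0498] [0.5497 0.0238] (134.0, 70.6) 68.43390655517578
side 373 z [0.0226 0.0273 0.031 ] [ 0.6108 -0.3064] (101.2, 60.5) 79.06320190429688
top 646 z [0.0171 0.0197 0.0226] [0.4177 0.3095] (70.8, 47.7) 85.91232299804688
side 633 z [0.0186 0.0219 0.0249] [0.4165 0.3041] (87.4, 49.3) 84.82573699951172
```

Call:
{"api": "carry_out", "payload": {"deltas": [[1,[-315,122,0],[0,0,0.227]],[1,[-315,122,0],[0,0,0.227]],[1,[-315,122,0],[0,0,0.227]],[1,[-315,122,0],[0,0,0.227]],[1,[-315,122,0],[0,0,0.227]],[1,[-315,122,0],[0,0,0.227]],[1,[-315,122,0],[0,0,0.227]],[1,[-315,122,15],[0,0,0.227]],[1,[-315,122,35],[0,0,0.227]],[1,[-315,122,35],[0,0,0.227]],[1,[-315,122,35],[0,0,0.227]]], "squeeze": 35}}

```text
time_s: 22.8
tcp_pos: [0.5493, 0.0224, 0.0391]
eef_rot: [179.9, -0.1, -113.5]
contact_force: [0.6, 0.7, 0.8]
gripper_width: 0.0877
gripper_force: 0.0
```

```bash
python3 g.py .550 .0223 -.010 -113.5; python3 w.py w9 .036 .052; python3 top.py .6131 -.3086 .02 .035
```

```text
t 22.8 tcp [0.5493 0.0224 0.0391] [ 179.947    -0.0738 -113.4858] shift [-0.2 -0.7 49.1] rv [ 0.0009 -0.0013  0.0002] F [0.6033 0.717  0.8331] w 0.0877
0.036 0.052 13551 z 0.04657719255566467 [0.5411 0.0024] (87.2, 66.3) 66.39904022216797
top 1024 z [0.0226 0.0257 0.0285] [ 0.6123 -0.307 ] (94.6, 59.1) 79.59264373779297
```

View pics/w9.png

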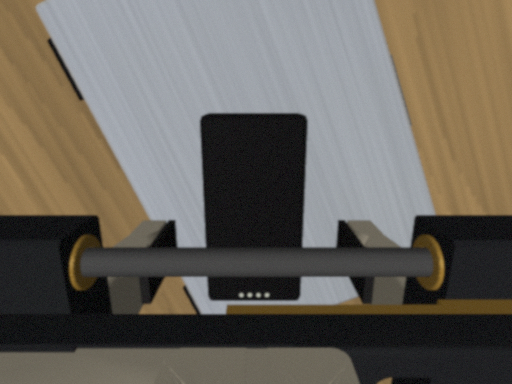

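The bank at (255,205) is centred between the fingers at (155,250) and (360,250), and the battery is seated in its tray.

Call:
{"api": "carry_out", "payload": {"deltas": [[1,[0,0,20],[0,0,0]],[1,[0,0,40],[0,0,0]],[1,[0,0,48],[0,0,0]],[1,[0,0,48],[0,0,0]],[0.6,[0,0,48],[0,0,0]],[0.6,[0,0,48],[0,0,0]],[0.6,[0,0,48],[0,0,0]],[0.6,[0,0,48],[0,0,0]],[0.6,[0,0,48],[0,0,0]],[0.6,[0,0,48],[0,0,0]]]}}

```text
time_s: 23.95
tcp_pos: [0.5503, 0.0229, -0.0078]
eef_rot: [-179.9, 0.0, -113.5]
contact_force: [-0.3, -0.3, 7.0]
gripper_width: 0.0656
gripper_force: 35.0
```

Call:
{"api": "carry_out", "payload": {"deltas": [[0.6,[0,0,-10],[0,0,0]],[0.6,[0,0,-40],[0,0,0]],[0.6,[0,0,-70],[0,0,0]],[0.6,[0,0,-70],[0,0,0]],[0.6,[0,0,-70],[0,0,0]]]}}

```text
time_s: 24.45
tcp_pos: [0.5495, 0.0229, 0.0621]
eef_rot: [-180.0, 0.1, -113.5]
contact_force: [-0.4, -0.4, -4.0]
gripper_width: 0.0658
gripper_force: 35.0
```

```bash
python3 g.py .4418 -.3151 .05 -79.9
```

```text
t 24.45 tcp [0.5495 0.0229 0.0621] [-179.9704    0.0701 -113.5102] shift [352.9 -36.1  11.7] rv [-0.0009  0.001  -0.5866] F [-0.3951 -0.3742 -4.033 ] w 0.0658
```

Call:
{"api": "carry_out", "payload": {"deltas": [[0.6,[353,-36,0],[0,0,-0.587]],[0.6,[353,-36,0],[0,0,-0.587]],[0.6,[353,-36,0],[0,0,-0.587]],[0.6,[353,-36,0],[0,0,-0.587]],[0.6,[353,-36,0],[0,0,-0.587]],[0.6,[353,-36,0],[0,0,-0.587]],[0.6,[353,-36,0],[0,0,-0.587]],[0.6,[353,-36,0],[0,0,-0.587]],[0.6,[353,-36,20],[0,0,-0.587]],[0.6,[353,-36,40],[0,0,-0.587]],[0.6,[353,-36,40],[0,0,-0.587]],[0.6,[353,-36,40],[0,0,-0.587]]]}}

```text
time_s: 25.65
tcp_pos: [0.4409, -0.3151, 0.0207]
eef_rot: [179.9, 0.1, -79.9]
contact_force: [-0.8, -0.1, -1.7]
gripper_width: 0.0657
gripper_force: 35.0
```

```bash
python3 g.py .4418 -.3151 -.023 -79.9;python3 - <<'E'
from plant import r
from h import *
p,d=r.capture("wrist");cv2.imwrite("pics/w10.png",p[:,:,::-1])
E
```

```text
t 25.65 tcp [ 0.4409 -0.3151  0.0207] [179.8566   0.0634 -79.8514] shift [ 0.2 -1.  43.6] rv [0.0025 0.0011 0.0008] F [-0.8223 -0.0985 -1.6619] w 0.0657
```

View pics/w10.png

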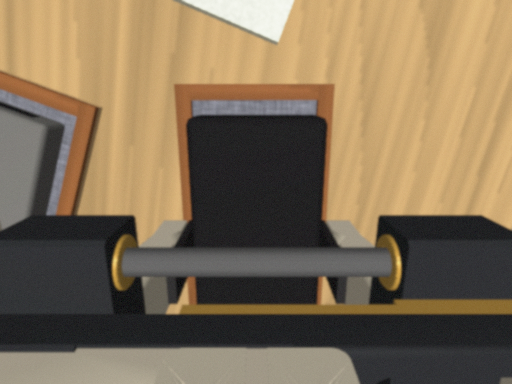

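The bank is held at (257,210), square over its tray (recess columns 192–318). The battery is in its own tray on the left. Lower the bank.

Call:
{"api": "carry_out", "payload": {"deltas": [[0.6,[0,0,20],[0,0,0]],[0.6,[0,0,34],[0,0,0]],[0.6,[0,0,39],[0,0,0]],[0.6,[0,0,41],[0,0,0]],[0.6,[0,0,42],[0,0,0]],[0.6,[0,0,42],[0,0,0]]]}}

```text
time_s: 26.3
tcp_pos: [0.4425, -0.3155, -0.0199]
eef_rot: [-179.9, -0.0, -79.8]
contact_force: [-0.8, 0.9, -1.4]
gripper_width: 0.0652
gripper_force: 35.0
```

Call:
{"api": "carry_out", "payload": {"deltas": [[0.6,[0,0,1],[0,0,0]],[0.6,[0,0,1],[0,0,0]]]}}

```text
time_s: 26.5
tcp_pos: [0.4421, -0.3154, -0.0213]
eef_rot: [-180.0, -0.0, -79.9]
contact_force: [-0.6, -0.1, -2.6]
gripper_width: 0.066
gripper_force: 35.0
```

Call:
{"api": "carry_out", "payload": {"deltas": [[0.6,[0,0,1],[0,0,0]],[0.6,[0,0,1],[0,0,0]]]}}

```text
time_s: 26.7
tcp_pos: [0.4418, -0.3154, -0.0226]
eef_rot: [180.0, 0.0, -79.9]
contact_force: [-0.8, -0.5, -2.2]
gripper_width: 0.0656
gripper_force: 35.0
```

Call:
{"api": "carry_out", "payload": {"deltas": [[0.6,[0,0,0.7],[0,0,0]],[0.6,[0,0,0.7],[0,0,0]]]}}

```text
time_s: 26.9
tcp_pos: [0.4419, -0.3154, -0.0228]
eef_rot: [-180.0, -0.0, -79.9]
contact_force: [-2.5, 1.5, 4.8]
gripper_width: 0.0656
gripper_force: 35.0
```

Touchdown. Release and rise clear.

Call:
{"api": "carry_out", "payload": {"deltas": [[1,[0,0,0],[0,0,0]],[1,[0,0,0],[0,0,0]],[1,[0,0,0],[0,0,0]],[1,[0,0,0],[0,0,0]],[1,[0,0,-15],[0,0,0]],[1,[0,0,-50],[0,0,0]],[1,[0,0,-100],[0,0,0]],[1,[0,0,-150],[0,0,0]],[1,[0,0,-150],[0,0,0]],[1,[-200,0,-150],[0,0,0]],[1,[-200,0,-150],[0,0,0]],[1,[-200,0,-150],[0,0,0]]]}}

```text
time_s: 28.1
tcp_pos: [0.4148, -0.1667, 0.1265]
eef_rot: [-180.0, 0.0, -80.0]
contact_force: [1.2, 1.6, -0.3]
gripper_width: 0.0875
gripper_force: 0.0
```

Call:
{"api": "carry_out", "payload": {"deltas": [[1,[-130,0,0],[0,0,0]],[1,[-130,0,0],[0,0,0]],[1,[-130,0,0],[0,0,0]],[1,[-130,0,0],[0,0,0]],[1,[-130,0,0],[0,0,0]]]}}

```text
time_s: 28.6
tcp_pos: [0.3927, -0.0391, 0.1269]
eef_rot: [-180.0, 0.0, -79.7]
contact_force: [0.3, -0.4, 0.5]
gripper_width: 0.0879
gripper_force: 0.0
```

```bash
for a in ".628 .3188 .016 .03" ".4183 .309 .016 .03" ".6131 -.3086 .02 .035" ".4418 -.3152 .024 .04"; do python3 top.py $a; done; python3 g.py .45 0 .1 -80
python3 - <<'E'
from plant import r
from h import *
p,d=r.capture("top");cv2.imwrite("pics/top9.png",p[:,:,::-1])
E
```

```text
top 229 z [0.0175 0.0202 0.0229] [0.6288 0.3191] (38.8, 37.4) 46.151023864746094
side 219 z [0.0183 0.0223 0.0251] [0.6306 0.3245] (47.1, 40.4) 51.4671516418457
top 644 z [0.0171 0.0196 0.0224] [0.4177 0.3089] (70.8, 47.7) 85.75668334960938
side 627 z [0.0182 0.0218 0.0249] [0.4216 0.312 ] (77.0, 73.3) -79.48462677001953
top 1030 z [0.0223 0.0257 0.0285] [ 0.6122 -0.3073] (94.3, 58.6) 79.51380920410156
side 363 z [0.0223 0.0271 0.0309] [ 0.6106 -0.3051] (98.5, 61.3) 77.99147033691406
top 1698 z [0.0266 0.0296 0.0324] [ 0.4415 -0.3141] (131.7, 66.0) -79.9772253036499
side 247 z [0.0259 0.0313 0.0349] [ 0.435  -0.2803] (72.7, 65.8) -77.92875671386719
t 29.0 tcp [ 0.3925 -0.0404  0.1265] [179.9728  -0.0072 -79.9453] shift [-29.8 -63.7  26.5] rv [ 0.0005 -0.0001  0.001 ] F [ 0.2573  0.3942 -0.4028] w 0.0876
```

View pics/top9.png

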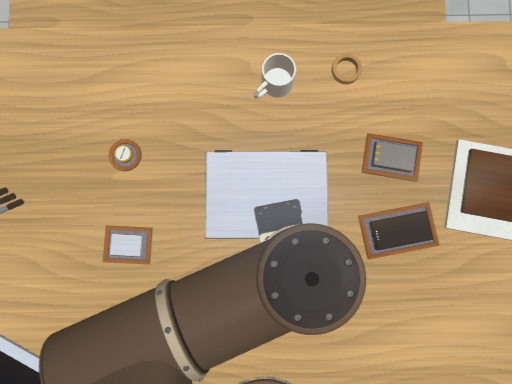

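The laptop lid is clear, and all four things lie flat in their own trays: compass (123,154), drive (126,245), battery (394,156) and bank (401,230). All sit within about 2 mm of centre, and the robot touches nothing.

```bash
python3 -c "
from plant import r
print(r.close_job())"
```

```text
the job is handed in; nothing more can be done
None
```

The laptop lid is clear and the job is handed in: compass, drive, battery pack and power bank each lie flat and released in their own tray, about 2 mm from centre by the top camera; no verdict was returned.

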